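Post a failed RF module through the reject box's gravity flap

ROBOT

A 6-joint arm with a two-finger parallel gripper is mounted at the origin on a cart in front of the work surface, level with it; the furniture and walls round the work are solid. World frame = base frame: x ahead of the robot, y to its left, z up, the work surface at z = 0. Lengths are in m, angles in rad, forces in N, time in s.
With the tool pointing down it reaches from about 0.25 to 0.775 m from the base axis. Payload 4 kg.
Tool frame: the origin (TCP) lies midway between the tips of the shut fingers; the grasp point (between the pads) lies 19 mm behind it; z points along the fingers, y is the line along which they close (so a half turn about z gives the same grasp; the last joint's range is limited). The gripper opens to 85 mm and grips with 20 to 120 N. Pads are 22 mm wide; open, the fingers measure 114 mm over their backs; the gripper's body (76 mm by 85 mm) begins 54 mm behind the grasp point. The pads swing forward as they close: fully open they stand 13 mm farther back than shut.
Start: joints at [-1.408, 0.087, 1.371, -0, 1.684, -0.103], TCP at [0.144, -0.531, 0.231] pointing down, gripper open.
Joint ranges: [-3.1, 3.1], [-0.76, 2.03], [0.27, 2.55], [-1.08, 4.22], [0.17, 2.65], [-2.57, 2.57]. Speed limits (rad/s): [2.79, 2.79, 3.14, 3.14, 3.14, 3.14].

INTERFACE

Orientations are given as a rotation vector (axis times angle).
In Python, from station import get_state, read_camera, get_calibration, close_job gives the robot as it stands.
- The arm moves only by the tool play_rows, never from a script. Its arguments are lists of equal length, an entry for each row: "dp": the shift along the tool's x, y, z in mm, a list of three; "delta_rot": the turn, a rotation vector about the tool's x, y, z in degrees, a list of three; "hand": the closure, from 0 (fully open) to 1 (shut). In form: {"dp": [[dx, dy, dz], ...], "delta_rot": [[wx, wy, wz], ...], "hand": [hand, ...]}. A call has 1 to 10 rows; each row is the pose to reach, as a shift and turn from the pose commanded when the call began, along the tool's axes at that moment; what a row does not reach only later rows make up. A row lasts 1/8 s, in which the tool goes at most 62.5 mm and 10.7 degrees, less where a joint would pass 70% of its speed; a pose out of reach is approached as far as the arm can. A call with a gripper value outside its range is refused whole. The fingers move at their own pace and stop on an object; "grip_force" is the grip in N (left out, the last holds). Time passes only in rows, so rows that repeat a pose let the fingers close. It gives the time, the measured TCP pose, the force, the opening and the grip force at its end, in the units of the state.
- get_state(): the state, without advancing time (a new reading comes with each control period).
- read_camera(name): name is "side" or "top" or "wrist"; returns (picture, depth): 384x512x3 uint8, red, green, blue; 384x512 float32, m along the optical axis (not along the pixel's ray), 0 where there is no reading.
- get_calibration(name): a dict with "fovy" (degrees; the focal length in pixels is half the picture's height over the tangent of half this angle, whatever the lens; pixels are square), "cx", "cy" (the principal point, pixels), "extrinsics" (4x4, takes a point from world to camera coordinates). Camera axes: x right, y up, looking along -z (the intrinsics and any distortion apply to the point x, -y, -z); pixel columns grow to the right and rows downward; lengths in m; the calibration is good to about 2 mm. A picture is of the moment at which its call begins: read the wrist's pose just before it. get_calibration takes no time and is no camera call; for the wrist camera it gives the pose at the moment of the call.
- close_job(): hands the job in; it is judged then, once.
The state is a dict: "t": time; "joint_pos": joint angles; "joint_velocities": joint speeds; "joint_torque": joint torques, N m; "ee_pos": TCP position; "tool_rot": TCP orientation; "ft_force": force on the tool from outside, world axes, zero at the start; "ft_torque": the same for the moment, N m; "width": finger opening in m; "grip_force": force on a finger pad.
Only numpy, scipy, OpenCV 4.12 (cv2) and the standard library are available. Lean on these libraries where they do the work, as an engineer would, in place of code of your own. Each camera call takes 0.05 s, during which the arm holds its last target. There are 200 camera calls.

TASK

The small grey module lying on the reject box's tray has failed its test. With the fingertips only, push it across the tray, through the gravity flap in the box's front and over the sill, so that it drops into the red box; then draw the fingers back out, so that the flap swings fully shut behind it. Push gently: do not pinch the module or pick it up, and leave the good modules and the multimeter on the worktop alone.

Things in the scene. Friction and masses are not known exactly. Their poses are not given: they have to be found in the camera images.
- reject_box: red sheet-metal reject box with a raised tray, one fixed unit. Origin: on the worktop under the doorway, in the front panel's outer face; +x level into the box (push direction), +y left along the panel, z up. In this frame, mm: shell x 0 to 128, y -76 to 76, flat top at z 184; padlock on the right side out to y -99. The fixed points below use this frame too
- doorway (a point): middle of the doorway's lower edge, at x 0, z 100 of the box. Doorway y -34 to 34, z 100 to 162 (lintel). The tray's floor runs level through it as a sill to x 8; behind that is an open well down to foam at z 14 (x 3 to 125, y -73 to 73). Left of the doorway a slanted lead-in plate, 20 high, from x -33, y 49 to x 0, y 34
- tray (a point): middle of the tray's floor. Steel tray, floor at z 100, x -172 to 0, y -39 to 116; lip 5 high on the left edge; open at its near end (x -172)
- fence (a point): near end of the guide fence's face, at floor level. Straight white-faced fence, 20 high, on the right of the tray from x -166 to 0; its face is at y -33, so a part that slides along it meets the doorway with 1 mm to spare
- flap (a joint): gravity flap in the doorway, rad: 0 = hanging shut, grows as its lower edge swings into the box, to 1.45; cannot swing outward. No spring: its weight (60 g) shuts it in under 1 s, under 1 N opens it. It rests on whatever is in the doorway until that leaves
- flap_edge (a point): middle of the flap's lower edge, 3 mm above the sill when shut. Aluminium plate 72 wide, 2 thick, 57 high, yellow pad, hung just behind the front panel on a level hinge pin at x 6.5, z 160.5 of the box
- failed_module: failed module: light-grey die-cast box, two gold connectors on one end, a red dot, about 150 g. Housing 50 wide, 60 long, 26 high. Own frame: origin on the underside, x across (-25 to 25), housing y -23 to 37, connectors to y -37. On the tray, connectors (-y) toward the flap, up to 0.35 rad askew. Friction about 0.6; it tips into the box once mid-housing (y 7) passes the sill's end
- blue_module: good module, blue die-cast box 50 x 104 x 31 (x, y, z), loose on the worktop; origin on its underside, connectors at the -y end. Leave alone
- long_module: good module, light-grey die-cast box 60 x 124 x 33 (x, y, z), loose on the worktop; origin on its underside, connectors at the -y end. Leave alone
- meter: yellow and black hand-held multimeter 149 x 69 x 60, lying on the worktop; origin in the middle of its underside, long side along own x. Leave alone
- rack_post (a point): foot of the left front edge of the black instrument rack's upright, 36 wide and far taller than the arm's work, which stands right of the box; the rack, its shelves and an aluminium case fill all that lies behind (+x) and right (-y) of this point. Swing round it with the arm drawn in

How it is judged:
On the way, in this order (a step that is already met when the one before it is completed fails the run):
1. the module, still lying on the tray or sill, holds the flap open (value of joint flap above 0.3 rad and x of failed_module in the frame of reject_box above -0.037 m and z of failed_module in the frame of reject_box between 0.09 and 0.112 m and y of failed_module in the frame of reject_box between -0.034 and 0.034 m), for 0.05 s.
2. the module has dropped into the box (x of failed_module in the frame of reject_box between 0.01 and 0.122 m and y of failed_module in the frame of reject_box between -0.07 and 0.07 m and z of failed_module in the frame of reject_box below 0.085 m), for 0.2 s.
At the end, for the whole second after the job is handed in: the failed module lies at rest inside the red box, its origin below the sill by 15 mm or more, and the flap hangs shut within 0.05 rad, at rest (all of step 2 and linear speed of failed_module below 0.03 m/s and value of joint flap below 0.05 rad and velocity of joint flap between -0.1 and 0.1 rad/s); the robot touches nothing.
It fails at once if the module is lifted more than 12 mm off the tray (z of failed_module in the frame of reject_box above 0.112 m).
It fails at once if the module falls off the tray to the worktop (x of failed_module in the frame of reject_box below -0.03 m and z of failed_module in the frame of reject_box below 0.08 m).
It fails at once if the fingers pinch the module or shove it with over 36 N (contact force between the fingers and failed_module above 36 N).
It fails at once if a good module or the multimeter is shifted by more than 10 mm (distance of any of blue_module, long_module, meter from where it was at the start of the episode above 0.01 m).
It also fails if it takes over 45 s, if anything falls off the work surface, if the arm or the gripper's body presses on something with over 40 N, if the wrist force passes 120 N, or if a joint passes its speed limit or range.

## Working session

There is one attempt and no reset: what is moved stays moved. The work goes in short steps, Python scripts to look and compute and a tool call to move; the robot and the scene stay as the last step left them, time stands still between calls to the robot, and variables do not carry over. Pictures are saved under pics/ and viewed, at most 14 in all, crops included, and the job is handed in when it is done.

Besides the shell and the picture viewer there is one more tool, called as name(argument=value, ...) on one line, values as JSON. play_rows: Moves the arm, as the interface text tells. Its arguments: {"type":"object","properties":{"dp":{"type":"array"},"delta_rot":{"type":"array"},"hand":{"type":"array"},"grip_force":{"type":"number"}},"required":["dp","delta_rot","hand"]}

```bash
ls; mkdir -p pics; cat > h.py <<'E'
import numpy as np, cv2
from station import *
def K(c):
    f=192/np.tan(np.radians(c['fovy'])/2); return f
def pix2w(c,u,v,d):
    f=K(c); p=np.array([(u-c['cx'])/f*d,-(v-c['cy'])/f*d,-d,1]); return (np.linalg.inv(np.array(c['extrinsics']))@p)[:3]
def w2pix(c,p):
    q=np.array(c['extrinsics'])@np.append(p,1); f=K(c); return c['cx']+f*q[0]/-q[2], c['cy']-f*q[1]/-q[2]
E
python3 - <<'E'
from h import *
print(get_state())
for n in ['side','top']:
    c=get_calibration(n); print(n,c)
    im,d=read_camera(n); cv2.imwrite(f'pics/{n}0.png',cv2.resize(im[...,::-1],(800,600))); np.savez(f'{n}0.npz',im=im,d=d)
E
```

```text
pics
{'t': 0.0, 'joint_pos': array([-1.40810301e+00,  8.79710517e-02,  1.37228523e+00, -2.58491605e-05,
        1.68357913e+00, -1.03102598e-01]), 'joint_velocities': array([-0.00075939,  0.00098996,  0.00055136, -0.00014392, -0.00024091,
       -0.00020709]), 'joint_torque': array([ 2.73754758e-04, -3.51873207e+01, -3.13268673e+01, -1.93087126e-04,
        1.07665197e-02, -1.60791120e-05]), 'ee_pos': array([ 0.14437714, -0.53019361,  0.23011463]), 'tool_rot': array([-3.11166962e+00, -4.15981905e-01,  1.45180499e-04]), 'ft_force': array([-0.54841106, -0.18686152, -0.47009049]), 'ft_torque': array([-0.00288403, -0.0134586 ,  0.03178971]), 'grip_force': 0.0, 'width': 0.08575994552434323}
side {'fovy': 49.59355737755123, 'cx': 252.7345697669621, 'cy': 194.74811613305772, 'extrinsics': array([[ 0.95503163, -0.29540488,  0.02550592, -0.5267638 ],
       [ 0.09404624,  0.38337802,  0.91879083, -0.169664  ],
       [-0.2811937 , -0.87507557,  0.39391985, -1.23747402],
       [ 0.        ,  0.        ,  0.        ,  1.        ]])}
top {'fovy': 48.4320547118343, 'cx': 257.64890313295774, 'cy': 190.85066012917667, 'extrinsics': array([[ 0.07468972, -0.99720179,  0.0031668 , -0.06539103],
       [ 0.97618575,  0.0737635 ,  0.20401062, -0.56412372],
       [-0.20367335, -0.01214611,  0.97896355, -1.17652683],
       [ 0.        ,  0.        ,  0.        ,  1.        ]])}
```

View pics/top0.png

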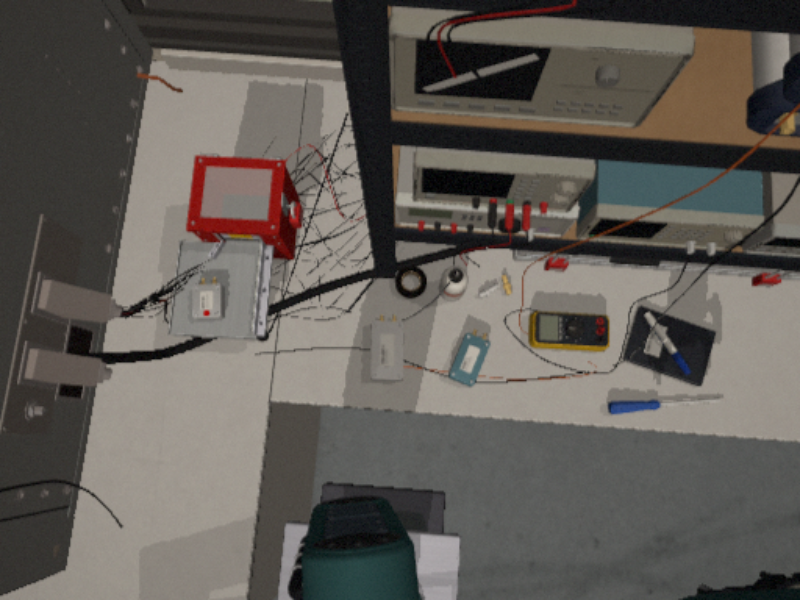

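View pics/side0.png

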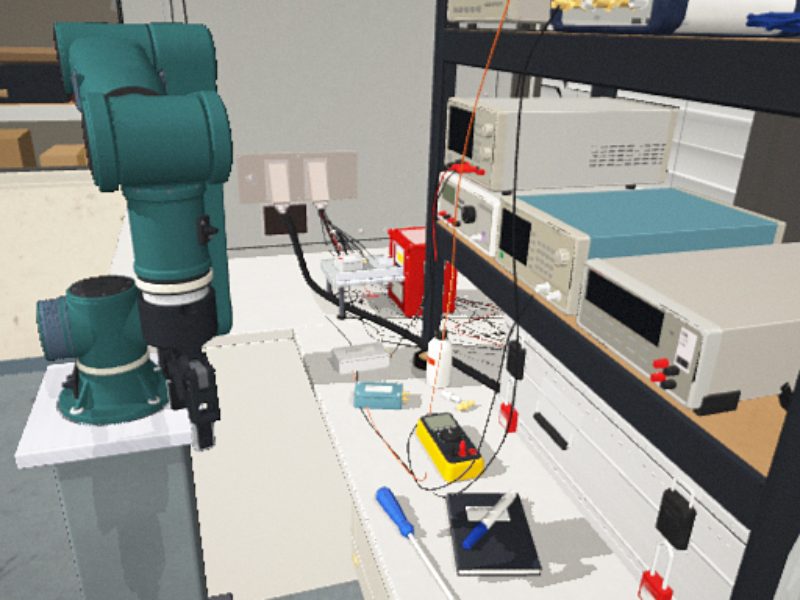

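Top: the red box is at about (240,200), its tray below it (170–270, 240–340), and the failed module with a red dot at (207,300). The long module is at (387,350), blue at (468,358), the meter at (568,330), and the rack post foot is near (385,270). The side view agrees. I'll enlarge the box area next.

```bash
python3 - <<'E'
from h import *
z=np.load('top0.npz'); im=z['im']
cr=im[90:225,100:260]; cv2.imwrite('pics/c1.png',cv2.resize(cr[...,::-1],(800,675)[:2] if 0 else (711,600),interpolation=cv2.INTER_CUBIC))
# world maps
c=get_calibration('top'); d=z['d']
v,u=np.mgrid[0:384,0:512]; f=K(c)
P=np.stack([(u-c['cx'])/f*d,-(v-c['cy'])/f*d,-d,np.ones_like(d)],-1)@np.linalg.inv(c['extrinsics']).T
np.save('Pt.npy',P[...,:3])
P=P[...,:3]
for (uu,vv) in [(115,200),(165,205),(115,160),(132,192),(150,125),(165,155),(248,225)]:
    print(uu,vv,P[vv,uu].round(4))
E
```

```text
115 200 [0.5031 0.3699 0.0993]
165 205 [0.4988 0.2286 0.1044]
115 160 [0.6172 0.3859 0.1005]
132 192 [0.5239 0.3169 0.1283]
150 125 [0.7006 0.2774 0.1797]
165 155 [0.6421 0.2463 0.1019]
248 225 [ 0.4691 -0.0023  0.0371]
```

View pics/c1.png

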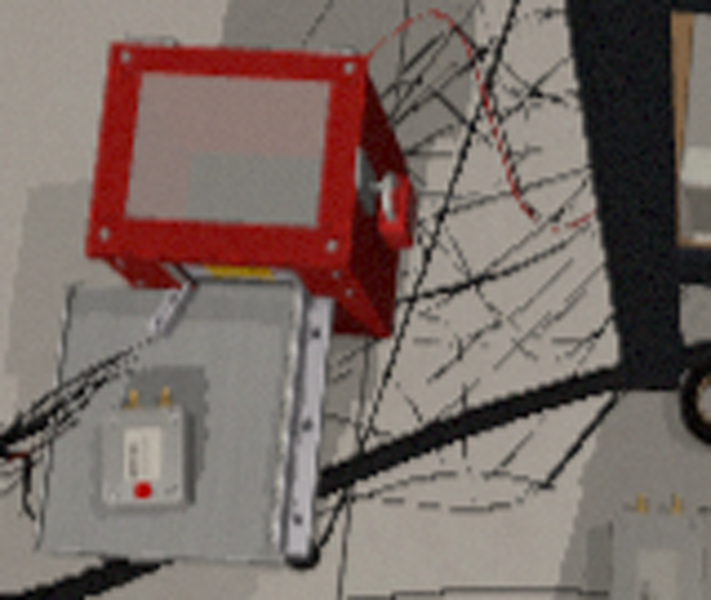

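Crop: box top corners are at (112,45), (368,58), (352,270), (87,255). The tray's near end runs (38,550)–(278,558), the fence runs (298,290)–(275,555), and the module top has corners (105,405), (183,408), (188,508), (100,508). Next I'll put these at their known heights.

```bash
cat >> h.py <<'E'
def ray(c,u,v,z):
    M=np.linalg.inv(np.array(c['extrinsics'])); o=M[:3,3]; p=pix2w(c,u,v,1.0); t=(z-o[2])/(p[2]-o[2]); return o+t*(p-o)
E
python3 - <<'E'
from h import *
c=get_calibration('top'); P=np.load('Pt.npy')
g=lambda x,y,z: ray(c,100+(x+.5)/4.444-.5,90+(y+.5)/4.444-.5,z)
B=[g(*q,.184)[:2] for q in [(87,255),(352,270),(368,58),(112,45)]]
L=np.array([[0,76],[0,-76],[128,-76],[128,76]])/1e3
T=[g(*q,.100)[:2] for q in [(38,550),(278,558)]]; LT=np.array([[-172,116],[-172,-39]])/1e3
A=np.array(B+T); l=np.vstack([L,LT])
am,lm=A.mean(0),l.mean(0); H=(l-lm).T@(A-am); U,S,V=np.linalg.svd(H); R=V.T@U.T; t=am-R@lm
yaw=np.arctan2(R[1,0],R[0,0]); print('yaw',np.degrees(yaw),'origin',t); print('resid mm',((l@R.T+t-A)*1e3).round(1).tolist())
inv=lambda p:((np.array(p)[:2]-t)@R*1e3).round(1)
# module by height mask
D=P.copy(); loc=(D[...,:2]-t)@R
m=(loc[...,0]>-.17)&(loc[...,0]<-.03)&(loc[...,1]>-.028)&(loc[...,1]<.11)&(D[...,2]>.118)&(D[...,2]<.135)
vv,uu=np.nonzero(m); print('mod px',len(vv),uu.min(),uu.max(),vv.min(),vv.max(),'z',np.median(D[m][:,2]))
r=cv2.minAreaRect((loc[m]*1e3).astype(np.float32)); print('rect',r)
for q in [(105,405),(183,408),(188,508),(100,508)]: print('modc',inv(g(*q,.126)))
for q in [(133,398),(166,398)]: print('conn',inv(g(*q,.113)))
print('dot',inv(g(143,490,.126)))
for q in [(298,300),(275,555)]: print('fence',inv(g(*q,.12)))
# wires above tray
m=(loc[...,0]>-.17)&(loc[...,0]<0)&(loc[...,1]>-.02)&(loc[...,1]<.11)&(D[...,2]>.14)
print('high', [(tuple((loc[a,b]*1e3).round(0)),round(D[a,b,2],3)) for a,b in zip(*np.nonzero(m))][:40])
print('post',[g(*q,0)[:3] for q in [(622,385)]])
E
```

```text
yaw 0.9885228190500677 origin [0.63755975 0.27213465]
resid mm [[4.4, -1.5], [4.3, 4.7], [-2.2, 1.6], [-1.4, -2.9], [-0.8, 2.0], [-4.3, -3.9]]
mod px 451 111 141 169 203 z 0.12643355954598356
rect ((-99.53128051757812, 56.130287170410156), (103.14347076416016, 68.98629760742188), 35.341548919677734)
modc [-82.5  75.1]
modc [-81.6  26.9]
modc [-143.7   16.7]
modc [-146.8   70.3]
conn [-74.2  62.5]
conn [-73.   41.9]
dot [-134.2   45.4]
fence [ -6.9 -35.5]
fence [-168.6  -37.8]
high [((np.float64(-1.0), np.float64(79.0)), np.float64(0.182)), ((np.float64(-2.0), np.float64(75.0)), np.float64(0.185)), ((np.float64(-1.0), np.float64(74.0)), np.float64(0.182)), ((np.float64(-1.0), np.float64(66.0)), np.float64(0.183)), ((np.float64(-0.0), np.float64(63.0)), np.float64(0.183)), ((np.float64(-1.0), np.float64(60.0)), np.float64(0.185)), ((np.float64(-1.0), np.float64(57.0)), np.float64(0.184)), ((np.float64(-1.0), np.float64(54.0)), np.float64(0.186)), ((np.float64(-0.0), np.float64(41.0)), np.float64(0.186)), ((np.float64(-1.0), np.float64(37.0)), np.float64(0.188)), ((np.float64(-2.0), np.
[... 1092 characters left out ...]
), ((np.float64(-1.0), np.float64(26.0)), np.float64(0.182)), ((np.float64(-0.0), np.float64(24.0)), np.float64(0.181)), ((np.float64(-1.0), np.float64(20.0)), np.float64(0.183)), ((np.float64(-1.0), np.float64(14.0)), np.float64(0.186)), ((np.float64(-0.0), np.float64(12.0)), np.float64(0.183)), ((np.float64(-1.0), np.float64(8.0)), np.float64(0.188)), ((np.float64(-1.0), np.float64(6.0)), np.float64(0.186)), ((np.float64(-1.0), np.float64(4.0)), np.float64(0.185)), ((np.float64(-0.0), np.float64(-10.0)), np.float64(0.187)), ((np.float64(-3.0), np.float64(65.0)), np.float64(0.174)), ((np.float64(-3.0), np.float64(63.0)), np.float64(0.174))]
post [array([0.62082411, 0.03625832, 0.        ])]
```

play_rows(dp=[[36,-48,-5],[72,-95,-10],[108,-143,-15],[144,-191,-20],[181,-239,-25],[217,-286,-30],[253,-334,-35],[290,-382,-40],[326,-430,-45],[362,-477,-50]], delta_rot=[[0,0,-5],[0,0,-10],[0,0,-16],[0,0,-21],[0,0,-27],[0,0,-32],[0,0,-38],[0,0,-43],[0,0,-49],[0,0,-54]], hand=[0.3,0.5,0.7,0.75,0.75,0.75,0.75,0.75,0.75,0.75])

```text
t: 1.35
ee_pos: [0.3686, 0.0267, 0.2813]
tool_rot: [2.582, 1.788, 0.0]
ft_force: [1.2, 0.5, 0.3]
width: 0.0219
grip_force: 0.0
```

play_rows(dp=[[50,0,-10],[105,-1,-20],[160,-3,-30],[215,-4,-40],[269,-5,-50],[269,-5,-50],[269,-5,-50]], delta_rot=[[0,0,-4],[0,0,-8],[0,0,-13],[0,0,-17],[0,0,-21.6],[0,0,-21.6],[0,0,-21.6]], hand=[0.75,0.75,0.75,0.75,0.75,0.75,0.75])

```text
t: 2.22
ee_pos: [0.4589, 0.2777, 0.3304]
tool_rot: [-2.205, -2.237, 0.003]
ft_force: [-0.3, -0.2, 0.3]
width: 0.0215
grip_force: 0.0
```

```bash
python3 - <<'E'
from h import *
s=get_state(); print(s['t'],s['ee_pos'],s['tool_rot'],s['width'])
c=get_calibration('wrist'); im,d=read_camera('wrist'); print(c)
np.savez('w1.npz',im=im,d=d,**{k:c[k] for k in c})
cv2.imwrite('pics/w1.png',cv2.resize(im[...,::-1],(800,600)))
P=np.load('Pt.npy'); t=np.array([.6376,.2721])
l=P[...,:2]-t
m=(l[...,0]>-.25)&(l[...,0]<-.02)&(l[...,1]>.0)&(l[...,1]<.25)&(P[...,2]>.14)
for a,b in list(zip(*np.nonzero(m)))[::6]: print((l[a,b]*1e3).round(0),round(P[a,b,2],3))
E
```

```text
2.225 [0.45892355 0.27766268 0.3304308 ] [-2.20536242 -2.23713581  0.00323984] 0.021548541902380612
{'fovy': 62.756093891845396, 'cx': 260.70973029893275, 'cy': 191.74252806471898, 'extrinsics': array([[ 9.99889915e-01,  1.48265704e-02, -5.75464524e-04,
        -4.63526181e-01],
       [-1.43146914e-02,  9.53710388e-01, -3.00385728e-01,
        -1.89883798e-01],
       [-3.90486364e-03,  3.00360897e-01,  9.53817636e-01,
        -5.54872525e-01],
       [ 0.00000000e+00,  0.00000000e+00,  0.00000000e+00,
         1.00000000e+00]])}
[-20. 228.] 0.463
[-26. 228.] 0.46
[-26. 227.] 0.458
[-29. 227.] 0.458
[-21. 227.] 0.439
[-25. 228.] 0.443
[-32. 227.] 0.456
[-25. 227.] 0.438
[-31. 230.] 0.448
[-26. 226.] 0.435
[-35. 227.] 0.452
[-27. 228.] 0.432
[-38. 230.] 0.454
[-31. 228.] 0.437
[-24. 227.] 0.42
[-36. 227.] 0.445
[-28. 228.] 0.424
[-20. 228.] 0.404
[-37. 226.] 0.442
[-28. 230.] 0.417
[-21. 227.] 0.402
[-38. 229.] 0.438
[-31. 228.] 0.42
[-24. 226.] 0.402
[-43. 228.] 0.444
[-36. 227.] 0.426
[-27. 228.] 0.405
[-48. 228.] 0.453
[-40. 229.] 0.433
[-33. 228.] 0.414
[-26. 228.] 0.395
[-49. 22
[... 21417 characters left out ...]
] 0.303
[-242.  183.] 0.288
[-240.  173.] 0.28
[-238.  166.] 0.265
[-229.  192.] 0.178
[-227.  182.] 0.167
[-224.  176.] 0.146
[-249.  201.] 0.317
[-247.  194.] 0.305
[-245.  187.] 0.292
[-243.  177.] 0.285
[-241.  170.] 0.27
[-239.  162.] 0.257
[-231.  186.] 0.174
[-229.  175.] 0.163
[-250.  194.] 0.308
[-248.  187.] 0.296
[-246.  180.] 0.283
[-243.  172.] 0.27
[-242.  163.] 0.261
[-233.  190.] 0.169
[-232.  178.] 0.162
[-229.  168.] 0.142
[-248.  178.] 0.286
[-246.  172.] 0.27
[-244.  164.] 0.258
[-236.  187.] 0.175
[-234.  179.] 0.16
[-250.  178.] 0.28
[-248.  170.] 0.268
[-246.  163.] 0.254
[-244.  155.] 0.24
[-236.  180.] 0.151
[-249.  162.] 0.259
[-246.  159.] 0.237
[-248.  158.] 0.237
```

View pics/w1.png

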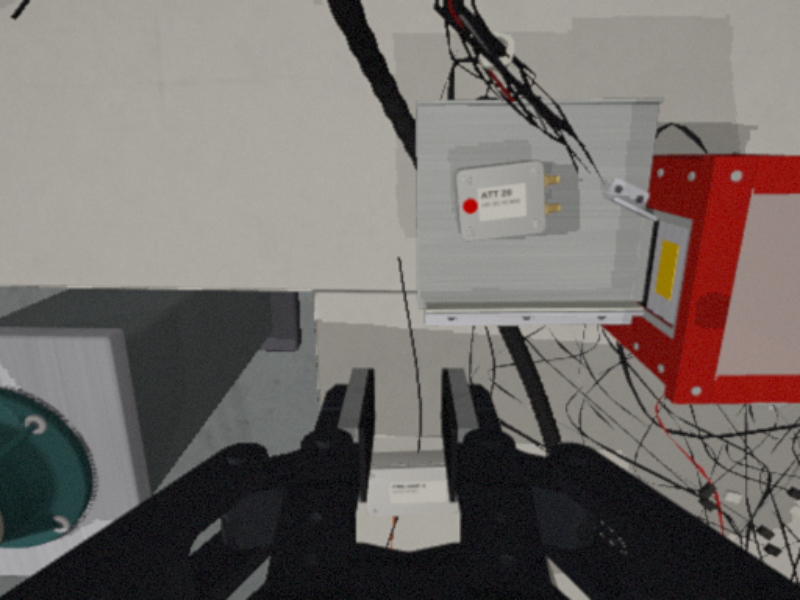

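Wrist view: the tray spans (417,100)–(655,320). The module is at (457–545,160–240) with its connectors toward the flap, and the fence face is near row 303. The flap has a yellow pad at (668,270). A wire bundle hangs over the tray's left side from (470,30) to (600,180), so I must work beneath and right of it. Next I'll measure from the wrist depth.

```bash
python3 - <<'E'
from h import *
z=np.load('w1.npz'); d=z['d']; c={k:z[k] for k in ['fovy','cx','cy','extrinsics']}; c={k:(float(v) if v.ndim==0 else v) for k,v in c.items()}
v,u=np.mgrid[0:384,0:512]; f=K(c)
P=(np.stack([(u-c['cx'])/f*d,-(v-c['cy'])/f*d,-d,np.ones_like(d)],-1)@np.linalg.inv(c['extrinsics']).T)[...,:3]
np.save('Pw1.npy',P)
m=(abs(P[...,2]-.126)<.006)&(P[...,0]>.46)&(P[...,0]<.6)&(P[...,1]>.26)&(P[...,1]<.37)
n,lab,st,_=cv2.connectedComponentsWithStats(m.astype(np.uint8)); k=1+st[1:,4].argmax(); mm=lab==k
print('module',st[k],np.median(P[mm][:,2]),cv2.minAreaRect((P[mm][:,:2]*1e3).astype(np.float32)))
h=lambda x,y,zz:(ray(c,(x+.5)/1.5625-.5,(y+.5)/1.5625-.5,zz)*1e3).round(1)
for nme,q,zz in [('modc',(457,165),.126),('modc',(540,160),.126),('modc',(545,235),.126),('modc',(464,241),.126),('tray nl',(417,102),.105),('tray near r',(418,300),.1),('fence n',(425,304),.1),('fence f',(630,304),.1),('doorR',(643,306),.1),('fence top near',(425,312),.12),('top fl',(720,155),.184),('top fr',(668,401),.184),('plate n',(606,190),.12)]:
    print(nme,h(*q,zz))
t=(abs(P[...,2]-.1)<.004)&(P[...,0]>.45)&(P[...,0]<.66)&(P[...,1]>.2)&(P[...,1]<.4)
print('tray',np.median(P[t][:,2]),cv2.minAreaRect((P[t][:,:2]*1e3).astype(np.float32)))
E
```

```text
module [ 292  103   57   51 2548] 0.12471952437692685 ((524.1636962890625, 318.0466613769531), (60.2715950012207, 50.11781692504883), 7.507956027984619)
modc [492.1 342.2 126. ]
modc [548.1 346.3 126. ]
modc [556.5 295.3 126. ]
modc [499.4 290.1 126. ]
tray nl [464.5 383.2 105. ]
tray near r [468.3 237.5 100. ]
fence n [474.  234.3 100. ]
fence f [636.8 236.7 100. ]
doorR [647.4 235.2 100. ]
fence top near [473.3 234.4 120. ]
top fl [633.8 351.9 184. ]
top fr [631.6 197.  184. ]
plate n [597.8 326.6 120. ]
tray 0.09902841720339378 ((555.4354858398438, 302.75091552734375), (185.9545135498047, 196.74891662597656), 84.15663146972656)
```

play_rows(dp=[[-2,13,12],[-4,26,24],[-5,39,36],[-7,52,46],[-7,52,46],[-7,52,46]], delta_rot=[[0,8,0],[0,16,0],[0,24,0],[0,30,0],[0,30,0],[0,30,0]], hand=[0.75,0.75,0.75,0.75,0.75,0.75])

```text
t: 3.02
ee_pos: [0.511, 0.2713, 0.2865]
tool_rot: [-1.913, -1.94, -0.513]
ft_force: [-0.1, 0.2, -0.6]
width: 0.0211
grip_force: 0.0
```

```bash
python3 - <<'E'
from h import *
from scipy.spatial.transform import Rotation as R
s=get_state(); r=R.from_rotvec(s['tool_rot']); print(s['ee_pos'],s['joint_pos'].round(2)); print(r.as_matrix().round(3))
for F in [(.511,.372,.112),(.511,.318,.112)]: print(F,(r.inv().apply(np.array(F)-s['ee_pos'])*1e3).round(1))
E
```

```text
[0.51100912 0.27129736 0.28649883] [0.1  0.03 1.41 0.52 1.64 0.14]
[[-0.013  1.    -0.006]
 [ 0.866  0.014  0.499]
 [ 0.499  0.001 -0.866]]
(0.511, 0.372, 0.112) [1.000e-01 1.100e+00 2.015e+02]
(0.511, 0.318, 0.112) [-46.7   0.4 174.5]
```

play_rows(dp=[[0,0,50],[0,1,100],[0,1,140],[0,1,165],[0,1,182],[0,1,194],[0,1,201],[0,1,201]], delta_rot=[[0,0,0],[0,0,0],[0,0,0],[0,0,0],[0,0,0],[0,0,0],[0,0,0],[0,0,0]], hand=[0.75,0.75,0.75,0.75,0.75,0.75,0.75,0.75])

```text
t: 4.03
ee_pos: [0.511, 0.3722, 0.1114]
tool_rot: [-1.912, -1.94, -0.512]
ft_force: [0.5, 0.6, 0.2]
width: 0.0212
grip_force: 0.0
```

```bash
python3 - <<'E'
from h import *
im,d=read_camera('wrist'); cv2.imwrite('pics/w2.png',cv2.resize(im[...,::-1],(640,480)))
E
```

```text
(no output)
```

View pics/w2.png

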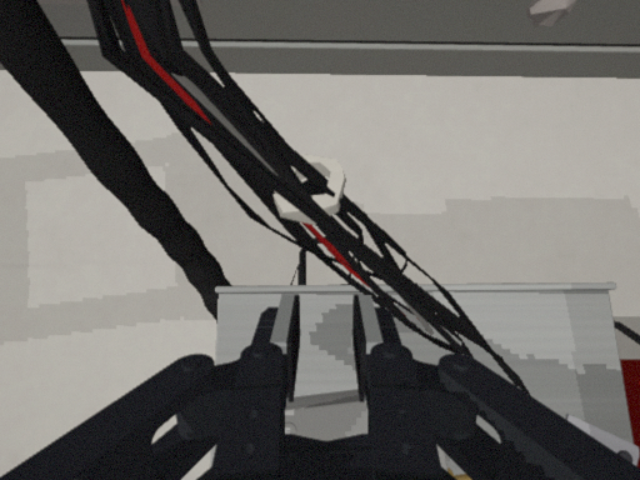

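The fingertips stand between the tray's left lip (row 288) and the module's left edge (row 400), just clear of the wires. Now I'll sweep the module right.

play_rows(dp=[[-4,0,-2.5],[-8.7,0,-5],[-13,0,-7.5],[-17.3,0,-10],[-21.6,0,-12.5],[-26,0,-15],[-30.3,-0.5,-17.5],[-34.6,-0.5,-20],[-39,-0.5,-22.5],[-43.3,-0.5,-25]], delta_rot=[[0,0,0],[0,0,0],[0,0,0],[0,0,0],[0,0,0],[0,0,0],[0,0,0],[0,0,0],[0,0,0],[0,0,0]], hand=[0.75,0.75,0.75,0.75,0.75,0.75,0.75,0.75,0.75,0.75])

```text
t: 5.32
ee_pos: [0.5111, 0.3221, 0.1116]
tool_rot: [-1.911, -1.939, -0.513]
ft_force: [0.1, 2.7, 3.4]
width: 0.0216
grip_force: 2.1
```

```bash
python3 - <<'E'
from h import *
im,d=read_camera('top'); np.savez('top1.npz',im=im,d=d); cv2.imwrite('pics/t1.png',cv2.resize(im[90:225,100:260,::-1],(711,600),interpolation=cv2.INTER_CUBIC))
print(get_state()['ee_pos'])
E
```

```text
[0.51124595 0.3215872  0.11150494]
```

View pics/t1.png

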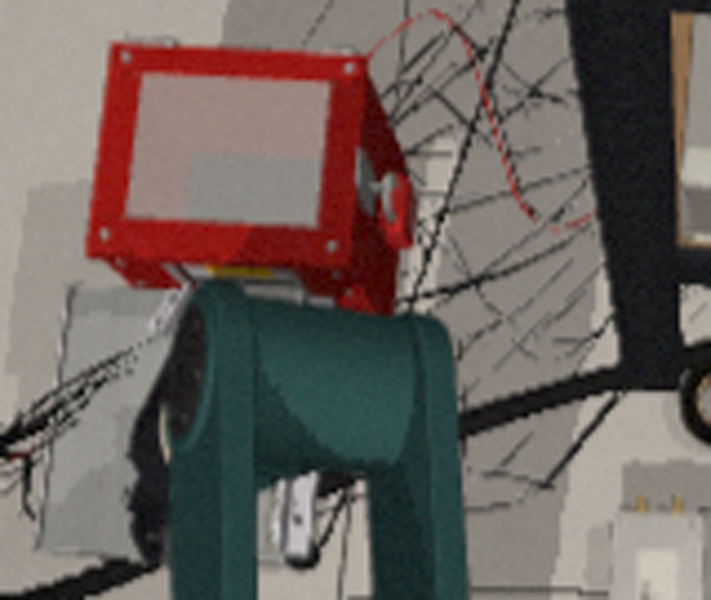

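The arm hides the module from above, but the light 2.7 N reaction fits a sliding push. I'll push another 8 mm, back off to the left, and withdraw along the tool axis.

play_rows(dp=[[-3.5,0,-2],[-7,0,-4],[-7,0,-4],[-2,0,-1],[3,0,2],[3,0,-30],[3,0,-80],[3,0,-130],[3,0,-170],[3,0,-170]], delta_rot=[[0,0,0],[0,0,0],[0,0,0],[0,0,0],[0,0,0],[0,0,0],[0,0,0],[0,0,0],[0,0,0],[0,0,0]], hand=[0.75,0.75,0.75,0.75,0.75,0.75,0.75,0.75,0.75,0.75])

```text
t: 6.62
ee_pos: [0.5139, 0.2389, 0.263]
tool_rot: [-1.915, -1.942, -0.519]
ft_force: [-0.1, -0.2, 0.6]
width: 0.0214
grip_force: 0.0
```

```bash
python3 - <<'E'
from h import *
s=get_state(); c=get_calibration('wrist'); im,d=read_camera('wrist')
print(s['ee_pos'],s['joint_pos'].round(2))
v,u=np.mgrid[0:384,0:512]; f=K(c)
P=(np.stack([(u-c['cx'])/f*d,-(v-c['cy'])/f*d,-d,np.ones_like(d)],-1)@np.linalg.inv(c['extrinsics']).T)[...,:3]
m=(d>0)&(abs(P[...,2]-.126)<.004)&(P[...,0]>.46)&(P[...,0]<.6)&(P[...,1]>.2)&(P[...,1]<.37)
n,lab,st,_=cv2.connectedComponentsWithStats(m.astype(np.uint8)); k=1+st[1:,4].argmax(); mm=lab==k
print('module',st[k],cv2.minAreaRect((P[mm][:,:2]*1e3).astype(np.float32)))
cv2.imwrite('pics/w3.png',cv2.resize(im[...,::-1],(800,600)))
E
```

```text
[0.51389828 0.23889004 0.26298029] [0.04 0.02 1.46 0.52 1.63 0.06]
module [ 236  199   64   53 2967] ((521.435302734375, 269.17279052734375), (59.88379669189453, 50.115787506103516), 1.5261826515197754)
```

View pics/w3.png

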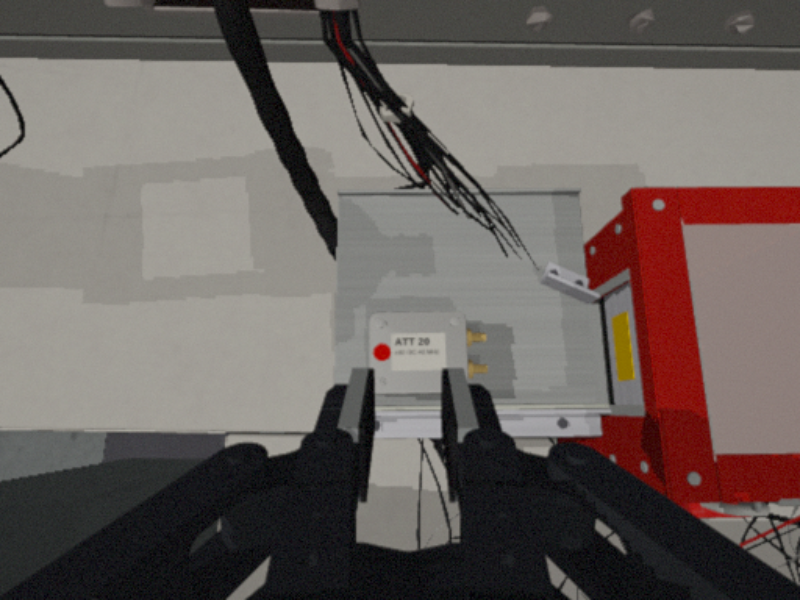

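The module is now straight (yaw 1.5°), centred at (521, 269) mm and lined up with the flap, whose yellow pad is at (622,347). Next I'll work out the turn for the push from behind.

```bash
python3 - <<'E'
from h import *
from scipy.spatial.transform import Rotation as R, Slerp
s=get_state(); r=R.from_rotvec(s['tool_rot'])
a=np.radians(35); yw=R.from_euler('z',.5,degrees=True)
z=np.array([np.sin(a),0,-np.cos(a)]); y=np.array([0,1.,0]); x=np.cross(y,z)
T=yw*R.from_matrix(np.stack([x,y,z],1)); print(T.as_matrix().round(2))
d=r.inv()*T; rv=np.degrees(d.as_rotvec()); print('rv',rv.round(1),np.linalg.norm(rv))
print('dp',(r.inv().apply(np.array([.38,.268,.23])-s['ee_pos'])*1e3).round(1))
E
```

```text
[[-0.82 -0.01  0.57]
 [-0.01  1.    0.01]
 [-0.57  0.   -0.82]]
rv [ -4.1 -50.5 -93.7] 106.5077239790123
dp [  11.3 -132.4   41.3]
```

play_rows(dp=[[1,-20,0],[3,-40,0],[5,-60,5],[6,-80,10],[8,-100,18],[10,-115,26],[11,-125,34],[11,-132,41],[11,-132,41],[11,-132,41]], delta_rot=[[-0.4,-5.0,-9.3],[-0.8,-10.0,-18.6],[-1.2,-15.0,-27.9],[-1.6,-20.0,-37.2],[-2.0,-25.1,-46.5],[-2.5,-30.1,-55.8],[-2.9,-35.1,-65.1],[-3.3,-40.1,-74.4],[-3.7,-45.2,-83.8],[-4.1,-50.2,-93.1]], hand=[0.75,0.75,0.75,0.75,0.75,0.75,0.75,0.75,0.75,0.75])

```text
t: 7.92
ee_pos: [0.3785, 0.2683, 0.2268]
tool_rot: [-0.011, 2.538, 0.004]
ft_force: [-0.1, -0.6, -0.1]
width: 0.021
grip_force: 0.0
```

```bash
cat > g.py <<'E'
from h import *
from scipy.spatial.transform import Rotation as R
import sys
def go(*Fs):
    s=get_state(); r=R.from_rotvec(s['tool_rot'])
    print(s['t'],s['ee_pos'].round(4),s['joint_pos'].round(2),s['ft_force'].round(1))
    a=np.radians(35); z=np.array([np.sin(a),0,-np.cos(a)]); y=np.array([0,1.,0])
    T=R.from_euler('z',.5,degrees=True)*R.from_matrix(np.stack([np.cross(y,z),y,z],1))
    print('rot',np.degrees((r.inv()*T).as_rotvec()).round(1))
    for F in Fs: print(F,(r.inv().apply(np.array(F)-s['ee_pos'])*1e3).round(1))
E
python3 -c "
from g import *
go((.463,.268,.112))"
```

```text
7.925 [0.3785 0.2683 0.2268] [ 0.77 -0.41  1.92 -0.43  1.2  -0.74] [-0.1 -0.6 -0.1]
rot [ 0.  -0.4 -0. ]
(0.463, 0.268, 0.112) [ -4.4  -1.1 142.5]
```

play_rows(dp=[[0,0,40],[0,0,80],[0,0,110],[0,0,128],[0,0,138],[0,0,143],[0,0,143]], delta_rot=[[0,0,0],[0,0,0],[0,0,0],[0,0,0],[0,0,0],[0,0,0],[0,0,0]], hand=[0.75,0.75,0.75,0.75,0.75,0.75,0.75])

```text
t: 8.8
ee_pos: [0.4608, 0.269, 0.112]
tool_rot: [0.0, 2.538, 0.009]
ft_force: [-0.5, -0.5, 0.5]
width: 0.0212
grip_force: 0.0
```

```bash
python3 -c "
from g import *
go((.463,.269,.112),(.560,.269,.112),(.60,.27,.112),(.64,.27,.112))
im,d=read_camera('wrist'); cv2.imwrite('pics/w4.png',cv2.resize(im[...,::-1],(640,480)))"
```

```text
8.8 [0.4608 0.269  0.112 ] [ 0.62 -0.18  1.99 -0.44  0.87 -0.74] [-0.5 -0.5  0.5]
rot [ 0.1 -0.4 -0.5]
(0.463, 0.269, 0.112) [-1.8  0.   1.2]
(0.56, 0.269, 0.112) [-81.6  -0.1  56.3]
(0.6, 0.27, 0.112) [-114.6    0.8   79. ]
(0.64, 0.27, 0.112) [-147.5    0.7  101.7]
```

View pics/w4.png

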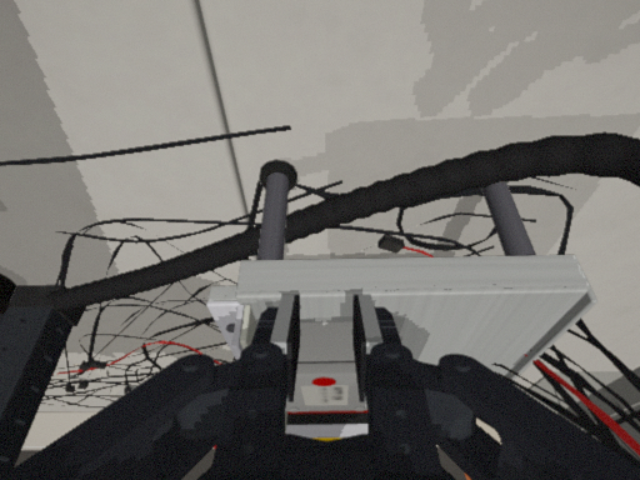

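Both fingertips stand behind the module's rear face, with the red dot between them. Pushing along box +x.

play_rows(dp=[[-6,0,4.2],[-12.3,0,8.5],[-18.5,0,12.8],[-24.7,0,17],[-30.8,0,21.3],[-37,0,25.6],[-43,0,29.8],[-49.3,0,34.1],[-55.5,0,38.3],[-61.7,0,42.6]], delta_rot=[[0,0,0],[0,0,0],[0,0,0],[0,0,0],[0,0,0],[0,0,0],[0,0,0],[0,0,0],[0,0,0],[0,0,0]], hand=[0.75,0.75,0.75,0.75,0.75,0.75,0.75,0.75,0.75,0.75])

```text
t: 10.1
ee_pos: [0.5365, 0.2689, 0.1122]
tool_rot: [0.001, 2.537, 0.009]
ft_force: [-1.2, -0.3, 0.6]
width: 0.0212
grip_force: 0.8
```

```bash
python3 -c "
from g import *
go((.58,.269,.112),(.60,.269,.112),(.62,.269,.112))
c=get_calibration('top'); im,d=read_camera('top')
print([np.round(w2pix(c,p)) for p in [(.56,.24,.126),(.65,.3,.1)]])
cv2.imwrite('pics/t2.png',cv2.resize(im[90:225,100:260,::-1],(711,600),interpolation=cv2.INTER_CUBIC))"
```

```text
10.1 [0.5365 0.2689 0.1122] [ 0.52 -0.05  1.87 -0.39  0.82 -0.85] [-1.2 -0.3  0.6]
rot [ 0.1 -0.4 -0.6]
(0.58, 0.269, 0.112) [-35.7   0.1  24.8]
(0.6, 0.269, 0.112) [-52.1   0.1  36.2]
(0.62, 0.269, 0.112) [-68.6   0.   47.6]
[array([162., 181.]), array([147., 151.])]
```

View pics/t2.png

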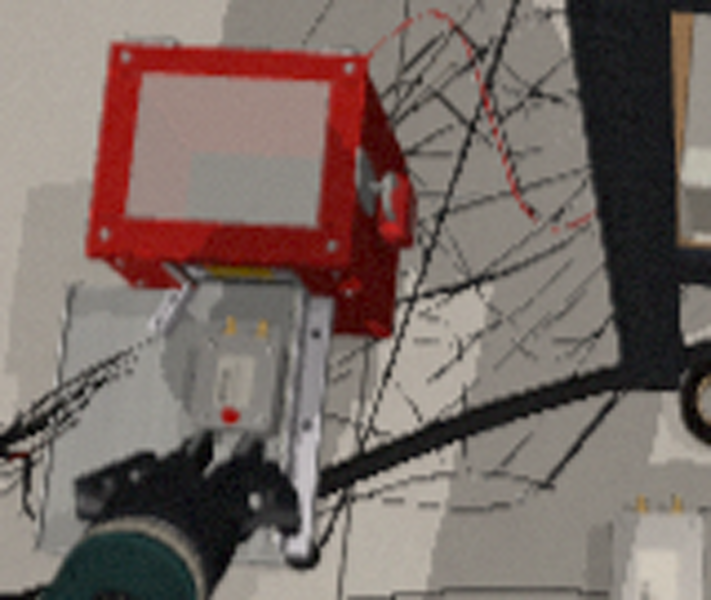

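Module straight at (190–283, 330–430) and heading for the flap, with a gap to the fence on the right. Contact is about 1 N, so I'll continue.

play_rows(dp=[[-4.1,0,2.8],[-8.2,0,5.7],[-12.3,0,8.5],[-16.4,0,11.4],[-20.6,0,14.2],[-24.7,0,17],[-28.8,0,19.9],[-32.9,0,22.7],[-37,0,25.6],[-41,0,28.4]], delta_rot=[[0,0,0],[0,0,0],[0,0,0],[0,0,0],[0,0,0],[0,0,0],[0,0,0],[0,0,0],[0,0,0],[0,0,0]], hand=[0.75,0.75,0.75,0.75,0.75,0.75,0.75,0.75,0.75,0.75])

```text
t: 11.4
ee_pos: [0.5862, 0.269, 0.1122]
tool_rot: [0.001, 2.537, 0.009]
ft_force: [-1.5, -0.3, 0.4]
width: 0.0213
grip_force: 0.6
```

play_rows(dp=[[-3.3,0,2.3],[-6.6,0,4.5],[-9.9,0,6.8],[-13.2,0,9.1],[-16.4,0,11.4],[-19.7,0,13.6],[-23,0,15.9]], delta_rot=[[0,0,0],[0,0,0],[0,0,0],[0,0,0],[0,0,0],[0,0,0],[0,0,0]], hand=[0.75,0.75,0.75,0.75,0.75,0.75,0.75])

```text
t: 12.28
ee_pos: [0.6144, 0.2692, 0.1126]
tool_rot: [0.001, 2.536, 0.01]
ft_force: [0.1, 0.4, -0.2]
width: 0.0212
grip_force: 0.0
```

```bash
python3 -c "
from g import *
go((.63,.269,.112))
im,d=read_camera('top'); cv2.imwrite('pics/t3.png',cv2.resize(im[110:200,120:226,::-1],(707,600),interpolation=cv2.INTER_CUBIC))"
```

```text
12.275 [0.6144 0.2692 0.1126] [ 0.44  0.1   1.72 -0.34  0.79 -0.95] [ 0.1  0.4 -0.2]
rot [ 0.1 -0.3 -0.6]
(0.63, 0.269, 0.112) [-12.5  -0.2   9.4]
```

View pics/t3.png

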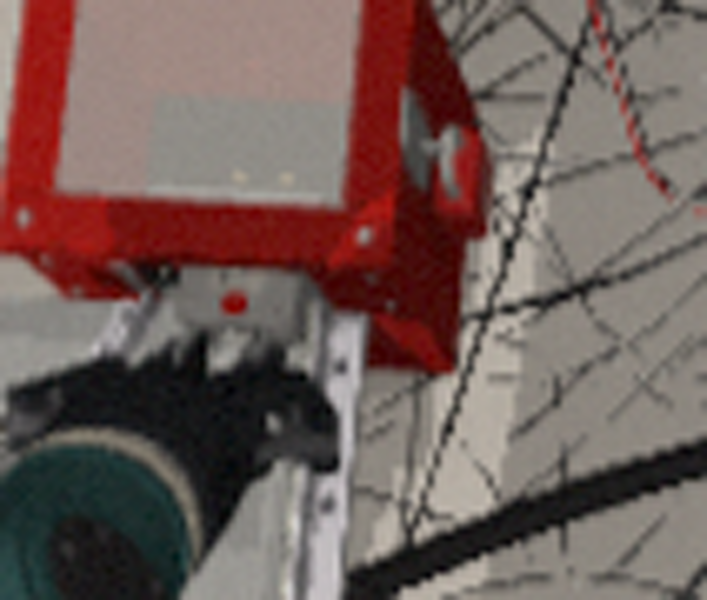

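Module is partway through: its connectors show through the window at (260,178), and its rear with the red dot sits in the doorway at (235,300). I'll keep pushing.

play_rows(dp=[[-2.5,0,1.7],[-5,0,3.4],[-7.4,0,5.1],[-9.9,0,6.8],[-12.3,0,8.5],[-14.8,0,10.2],[-14.8,0,10.2]], delta_rot=[[0,0,0],[0,0,0],[0,0,0],[0,0,0],[0,0,0],[0,0,0],[0,0,0]], hand=[0.75,0.75,0.75,0.75,0.75,0.75,0.75])

```text
t: 13.2
ee_pos: [0.6321, 0.269, 0.1122]
tool_rot: [0.001, 2.537, 0.009]
ft_force: [0.8, 0.3, 0.4]
width: 0.0213
grip_force: 0.0
```

```bash
python3 -c "
from g import *
go((.45,.269,.112))
im,d=read_camera('top'); cv2.imwrite('pics/t4.png',cv2.resize(im[110:200,120:226,::-1],(707,600),interpolation=cv2.INTER_CUBIC))"
```

```text
13.2 [0.6321 0.269  0.1122] [ 0.43  0.13  1.69 -0.33  0.79 -0.97] [0.8 0.3 0.4]
rot [ 0.1 -0.4 -0.6]
(0.45, 0.269, 0.112) [ 150.     0.2 -103.3]
```

View pics/t4.png

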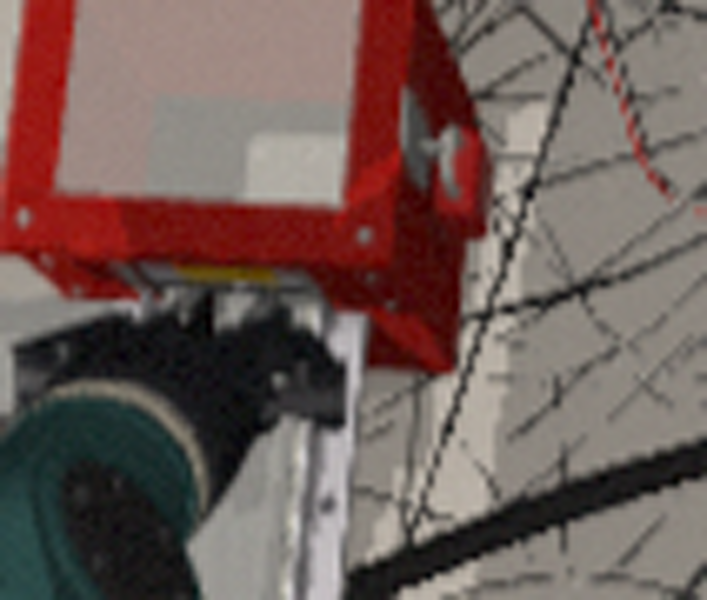

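The module is gone from the doorway and something pale shows low in the well at (300,165). The flap's yellow pad hangs again at (225,273). Now I'll draw the fingers straight back and up.

play_rows(dp=[[12,0,-8.5],[33,0,-23],[66,0,-46],[98,0,-80],[110,0,-130],[110,0,-170],[110,0,-170],[110,0,-170],[110,0,-170],[110,0,-170]], delta_rot=[[0,0,0],[0,0,0],[0,0,0],[0,0,0],[0,0,0],[0,0,0],[0,0,0],[0,0,0],[0,0,0],[0,0,0]], hand=[0.75,0.75,0.75,0.75,0.75,0.75,0.75,0.75,0.75,0.75])

```text
t: 14.5
ee_pos: [0.4447, 0.2677, 0.1878]
tool_rot: [0.002, 2.54, 0.007]
ft_force: [0.1, 0.5, 0.3]
width: 0.021
grip_force: 0.0
```

```bash
python3 -c "
from g import *
go((.45,.269,.112))
im,d=read_camera('top')
a=cv2.resize(im[110:200,120:226,::-1],(400,340),interpolation=cv2.INTER_CUBIC)
c=get_calibration('side'); u,v=map(int,w2pix(c,(.635,.27,.12))); s,_=read_camera('side'); b=cv2.resize(s[max(v-45,0):v+45,u-53:u+53,::-1],(400,340),interpolation=cv2.INTER_CUBIC)
cv2.imwrite('pics/f.png',np.hstack([a,b]))"
```

```text
14.5 [0.4447 0.2677 0.1878] [ 0.64 -0.28  1.91 -0.4   1.05 -0.81] [0.1 0.5 0.3]
rot [-0.  -0.5 -0.6]
(0.45, 0.269, 0.112) [38.6  0.9 65.5]
```

View pics/f.png

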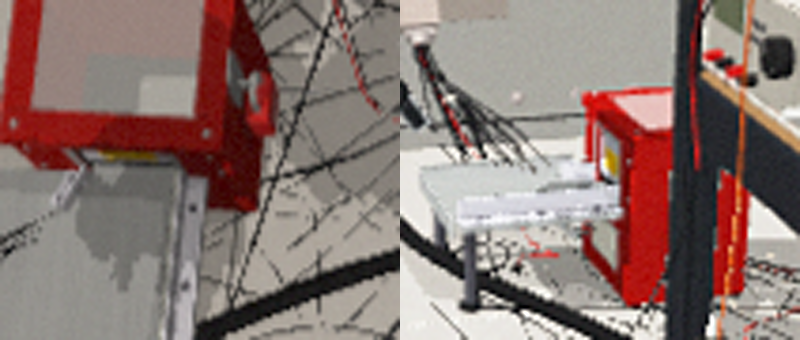

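The tray is empty and the flap's yellow pad hangs vertical in the doorway in both views. The module isn't on the worktop, and the arm is clear. Handing in.

```bash
python3 -c "
from station import *
print(close_job())"
```

```text
the job is handed in; nothing more can be done
None
```

The failed module was pushed through the flap into the red box, the fingers were drawn out, the flap looked fully shut in the last pictures, and the job is handed in; no verdict came back.

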